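# Refit the shop scale and calibrate it

### The job

Put the counter scale back together: slide the taller of the two metal sleeves fully down over its upright shaft, then fit the hub of the long pan over the shaft top until it sits level on the sleeve, the pan's long sides parallel to the scale's front edge. Stand the larger check weight upright in the middle of the pan and, with it resting there, press the round calibration button right down and let it come back up. Lower each part gently into place rather than dropping it, and leave everything else on the counter where it is.

Things in the scene. Friction and masses are not known exactly. Their poses are not given: they have to be found in the camera images.
- scale: Fixed grey scale housing, 240 (x) x 160 (y) x 40 high. Origin: centre of its underside, on the counter. Its front edge (-x side, towards the robot, parallel to its y axis) carries a dark console with a display and the calibration button; the shaft stands 45 mm behind the origin (+x). Turned by up to 0.2 rad about z.
- spindle: The scale's upright steel shaft on a spring; axes parallel to the scale's. Origin: on the axis, on top of the shoulder (flange, 52 diameter, 6 thick) that the sleeve must rest on, 66 above the counter when unloaded. The shaft is 28 in diameter to 94 above the shoulder, then tapers to 16 at 102. Sinks up to 18 under load (1 mm per 0.7 N).
- shaft_top (a point): Centre of the shaft's top end, 102 above the shoulder.
- cal_top (a point): Centre of the top of the round grey calibration button (26 diameter) on the scale's console. Pressed straight down, 6 mm of travel, about 5 N when fully down; springs back.
- cal (a joint): Travel of the calibration button: 0 up, 0.006 m fully down.
- sleeve: The taller aluminium sleeve: plain tube 70 high, 50 outer diameter, 31 bore, standing upright. Origin: centre of its lower end, z up its axis.
- pan: Steel pan: trough 150 long (its y) x 62 wide (its x), 56 inside, on a round hub 44 diameter, 40 long, bore 31 diameter, 40 deep, closed at the top. Stands on the hub. Origin: centre of the hub's lower end, z up; trough underside at 40, floor top at 45, top of the 3 mm walls at 61. Grip it across its 62 width. Fitted, the hub's lower end rests on the sleeve, 70 above the shoulder.
- weight: The larger brass check weight, 0.6 kg, standing: cylinder 44 diameter and 42 high, above it a stem 22 diameter from 45 up to 86. Origin: centre of its underside, z up. Grip it by the stem.
- short_sleeve: Bystander: shorter aluminium sleeve, 38 high, 50 diameter, same bore. Not to be used. Origin: centre of underside.
- small_weight: Bystander: smaller brass weight, 34 diameter, 58 high overall. Not to be used. Origin: centre of underside.
- candle: Bystander: pale pillar candle, 68 diameter, 100 high. Origin: centre of underside.
- oil_bottle: Bystander: amber bottle, 52 diameter, 120 high. Origin: centre of underside.
- bowl: Bystander: ceramic bowl, 120 diameter, 50 high. Origin: centre of underside.
- soap_box: Bystander: cardboard box, 60 x 100 x 50 high. Origin: centre of underside.
Not all that is in view belongs to the job. Leave any turquoise or yellow look-alike of the pan alone.

How it is judged:
By the outcome, as a careful person would: the job done as asked, in the order asked, and still so for the second after the job is handed in, with the robot touching nothing.
It also fails if it takes over 72 s, if anything falls off the work surface, if the arm or the gripper's body presses on something with over 40 N, if the wrist force passes 120 N, or if a joint passes its speed limit or range.

### The arm

A 6-joint arm with a two-finger parallel gripper is mounted at the origin on the work surface. World frame = base frame: x ahead of the robot, y to its left, z up, the work surface at z = 0. Lengths are in m, angles in rad, forces in N, time in s.
With the tool pointing down it reaches from about 0.325 to 0.9 m from the base axis. Payload 6.1 kg.
Tool frame: the origin (TCP) lies midway between the tips of the shut fingers; the grasp point (between the pads) lies 19 mm behind it; z points along the fingers, y is the line along which they close (so a half turn about z gives the same grasp; the last joint's range is limited). The gripper opens to 85 mm and grips with 20 to 120 N. Pads are 22 mm wide; open, the fingers measure 114 mm over their backs; the gripper's body (76 mm by 85 mm) begins 54 mm behind the grasp point. The pads swing forward as they close: fully open they stand 13 mm farther back than shut.
Start: joints at [-1.25, 0.22, 1.526, -0, 1.395, -0.126], TCP at [0.27, -0.564, 0.201] pointing down, gripper open.
Joint ranges: [-2.98, 2.98], [-0.91, 2.08], [0.09, 2.57], [-1.24, 4.39], [0.2, 2.65], [-2.68, 2.68]. Speed limits (rad/s): [2.57, 2.57, 3.01, 3.14, 3.14, 3.14].

### API

Orientations are given as [roll, pitch, yaw] about the fixed x, y, z axes, in that order (R = Rz(yaw) Ry(pitch) Rx(roll)).
In Python, from plant import movep, move_l, set_joints, gripper_to, hold, inverse_kinematics, observe, get_image, get_calibration, Unreachable, job_done gives the robot as it stands. Calls block until the motion is done:
- movep(position, orientation): joint-space move of the TCP to a pose.
- move_l(position, feed=0.15, rotation=None, max_force=None): straight line of the TCP; rotation=None keeps the orientation; feed is the mean speed in m/s. With max_force (N) it stops when the force on the tool has changed by that much, and returns True; else False.
- set_joints(angles): joint-space move.
- gripper_to(opening, f_grip=None): finger opening in m; f_grip is the grip in N (None keeps the last); returns when the fingers have stopped.
- hold(seconds).
- inverse_kinematics(position, orientation): joint angles nearest the present ones, or None.
- observe(): the state.
- get_image(name): name is "scene" or "top" or "wrist"; returns (picture, depth): 384x512x3 uint8, red, green, blue; 384x512 float32, m along the optical axis (not along the pixel's ray), 0 where there is no reading.
- get_calibration(name): a dict with "intrinsics" (3x3 intrinsics, pixels), "world_from_camera" (4x4, takes a point from camera to world coordinates). Camera axes: x right, y down, z forward; pixel columns grow to the right and rows downward; lengths in m; the calibration is good to about 2 mm. A picture is of the moment at which its call begins: read the wrist's pose just before it. get_calibration takes no time and is no camera call; for the wrist camera it gives the pose at the moment of the call.
A pose or a line that the arm cannot do raises Unreachable and nothing moves.
- job_done(): hands the job in; it is judged then, once.
The state is a dict: "time_s": time; "q": joint angles; "joint_velocities": joint speeds; "joint_torque": joint torques, N m; "eef_pos": TCP position; "tcp_rot": TCP orientation; "ft_force": force on the tool from outside, world axes, zero at the start; "torque": the same for the moment, N m; "opening": finger opening in m; "grasp_force": force on a finger pad.
Only numpy, scipy, OpenCV 4.12 (cv2) and the standard library are available. Lean on these libraries where they do the work, as an engineer would, in place of code of your own. Each camera call takes 0.05 s, during which the arm holds its last target. There are 200 camera calls.

## Working session

There is one attempt and no reset: what is moved stays moved. The work goes in short steps, each a Python script; the robot and the scene stay as the last script left them, time stands still between calls to the robot, and variables do not carry over. Pictures are saved under pics/ and viewed, at most 10 in all, crops included, and the job is handed in when it is done.

```bash
ls; mkdir -p pics; python3 - <<'E'
from plant import *
import cv2,numpy as np
for n in("top","scene"):
    im,d=get_image(n);c=get_calibration(n)
    np.savez(f"pics/{n}0.npz",im=im,d=d,K=c["intrinsics"],T=c["world_from_camera"])
    cv2.imwrite(f"pics/{n}0.png",cv2.resize(im[:,:,::-1],(800,600)))
    print(n,c, (d>0).mean())
print(observe())
E
```

```text
pics
top {'intrinsics': array([[450.58430737,   0.        , 250.92928163],
       [  0.        , 450.58430737, 189.04829498],
       [  0.        ,   0.        ,   1.        ]]), 'world_from_camera': array([[ 0.01735652, -0.9956319 ,  0.09173806,  0.36160132],
       [-0.99982508, -0.01792233, -0.00534744, -0.02358918],
       [ 0.00696824, -0.0916292 , -0.99576881,  1.6370923 ],
       [ 0.        ,  0.        ,  0.        ,  1.        ]])} 0.9961344401041666
scene {'intrinsics': array([[497.7833479 ,   0.        , 250.54356806],
       [  0.        , 497.7833479 , 191.84879225],
       [  0.        ,   0.        ,   1.        ]]), 'world_from_camera': array([[ 0.4020119 ,  0.53745805, -0.74129972,  1.62096991],
       [ 0.91536508, -0.21626675,  0.33961074, -0.50060478],
       [ 0.02220804, -0.81508744, -0.57891214,  1.0070765 ],
       [ 0.        ,  0.        ,  0.        ,  1.        ]])} 0.9940134684244791
{'time_s': 0.1, 'q': array([-1.25010332e+00,  2.21154014e-01,  1.52749275e+00, -1.87570639e-05,
        1.39471335e+00, -1.26093930e-01]), 'joint_velocities': array([-0.00110409, -0.00165855, -0.00356443,  0.00033299, -0.00152172,
       -0.00032986]), 'joint_torque': array([ 1.44207839e-03, -4.98242462e+01, -3.90548015e+01, -7.02256148e-05,
        5.69428739e-03, -1.22735887e-05]), 'eef_pos': array([ 0.26984681, -0.56307836,  0.1999066 ]), 'tcp_rot': array([-3.13983690e+00, -2.03961824e-04,  4.46790063e-01]), 'ft_force': array([-1.17780863e+00, -3.64788662e-02, -8.92089272e-04]), 'torque': array([0.00970502, 0.02921203, 0.03630797]), 'grasp_force': 0.0, 'opening': 0.08559187429243792}
```

View pics/top0.png

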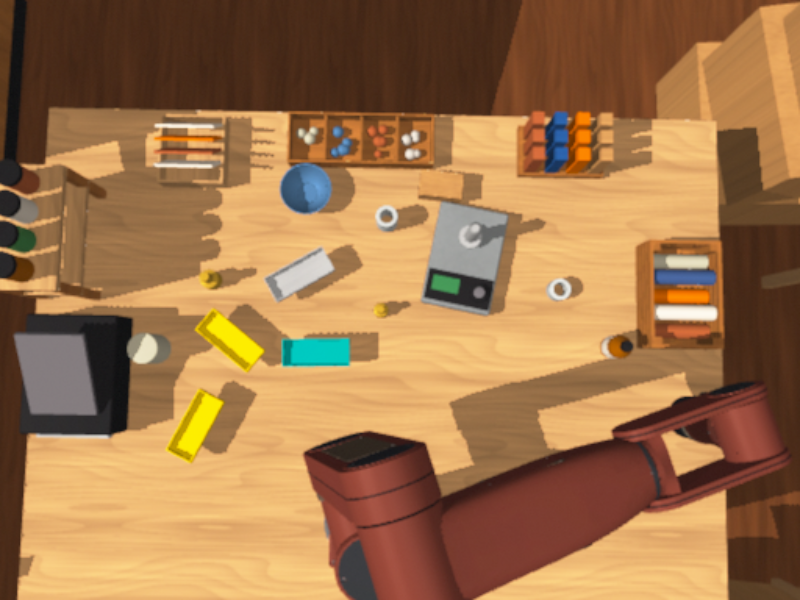

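View pics/scene0.png

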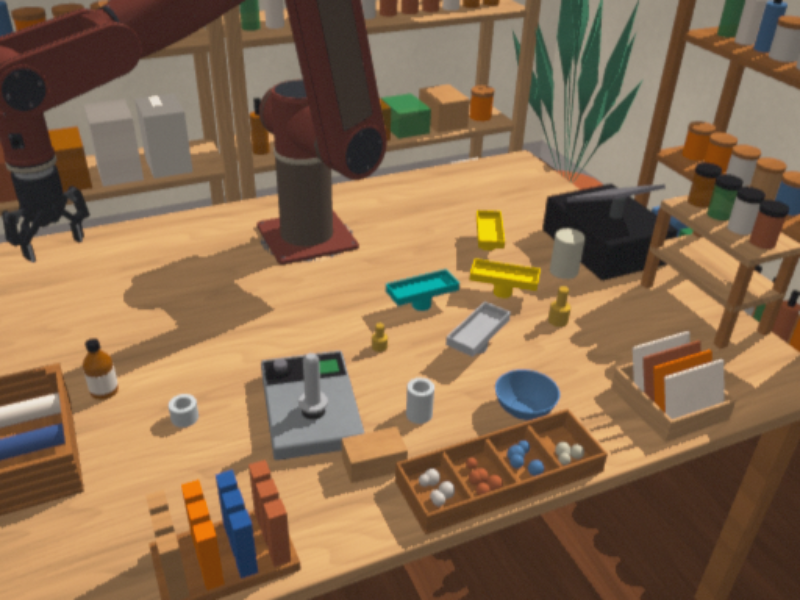

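Top view (800x600 px): scale (466,258), with shaft (472,235) and button (479,292). Tall sleeve (386,217), short sleeve (559,289), grey pan (301,274), large weight (209,279), small weight (381,310), soap box (440,185). The scene view agrees on which sleeve is taller (420,400). Next, coarse positions from the depth.

```bash
cat > h.py <<'E'
import numpy as np,cv2
from plant import *
def cloud(d,K,T):
    v,u=np.mgrid[:d.shape[0],:d.shape[1]]
    p=np.stack([(u-K[0,2])/K[0,0]*d,(v-K[1,2])/K[1,1]*d,d],-1)
    return p@T[:3,:3].T+T[:3,3]
def load(n):
    z=np.load(f"pics/{n}.npz");return z["im"],z["d"],z["K"],z["T"]
def snap(cam,name):
    c=get_calibration(cam);im,d=get_image(cam)
    np.savez(f"pics/{name}.npz",im=im,d=d,K=c["intrinsics"],T=c["world_from_camera"])
    return im,d,c["intrinsics"],c["world_from_camera"]
def ray(uv,K,T,z):
    "intersection of pixel ray(s) with plane at height z"
    uv=np.atleast_2d(uv).astype(float)
    r=np.c_[(uv-K[:2,2])/[K[0,0],K[1,1]],np.ones(len(uv))]@T[:3,:3].T
    return T[:3,3]+r*((z-T[2,3])/r[:,2])[:,None]
E
python3 - <<'E'
from h import *
im,d,K,T=load("top0");P=cloud(d,K,T)
W={}
for n,(u,v,r) in dict(sleeve=(386,217,16),short=(559,289,16),pan=(301,274,45),weight=(209,279,14),small=(381,310,10),shaft=(472,235,20),scale=(466,258,60),button=(479,292,8),box=(440,185,25),bowl=(306,189,30),candle=(148,348,25)).items():
    u,v,r=[int(x*.64) for x in(u,v,r)]
    Q=P[v-r:v+r+1,u-r:u+r+1].reshape(-1,3);Q=Q[Q[:,2]>.012]
    print(n,len(Q),"med",Q.mean(0).round(3),"min",Q.min(0).round(3),"max",Q.max(0).round(3))
im,d,K,T=load("scene0");P=cloud(d,K,T)
print("scene view")
for n,(u,v) in dict(sleeve_rim=(420,395),shaft_top=(311,357),pan=(478,330),weight_top=(563,291),short=(183,410),button=(281,366)).items():
    u,v=int(u*.64),int(v*.64); print(n,P[v-1:v+2,u-1:u+2].reshape(-1,3).mean(0).round(3))
E
```

```text
sleeve 163 med [ 0.681 -0.014  0.068] min [ 0.362 -0.037  0.012] max [0.709 0.01  1.637]
short 126 med [ 0.527 -0.408  0.047] min [ 0.362 -0.437  0.013] max [ 0.553 -0.024  1.637]
pan 793 med [0.549 0.179 0.073] min [ 0.362 -0.024  0.034] max [0.615 0.26  1.637]
weight 143 med [0.535 0.38  0.063] min [ 0.362 -0.024  0.013] max [0.558 0.41  1.637]
small 73 med [ 0.472 -0.005  0.081] min [ 0.362 -0.024  0.019] max [0.492 0.01  1.637]
shaft 625 med [ 0.648 -0.21   0.065] min [ 0.362 -0.257  0.03 ] max [ 0.698 -0.024  1.637]
scale 3030 med [ 0.597 -0.192  0.051] min [ 0.362 -0.294  0.013] max [ 0.741 -0.024  1.637]
button 121 med [ 0.522 -0.227  0.054] min [ 0.504 -0.246  0.034] max [ 0.542 -0.208  0.07 ]
box 651 med [ 0.761 -0.137  0.05 ] min [ 0.362 -0.195  0.013] max [ 0.831 -0.024  1.637]
bowl 734 med [0.762 0.173 0.05 ] min [ 0.362 -0.024  0.012] max [0.831 0.23  1.637]
candle 599 med [0.38  0.517 0.081] min [ 0.325 -0.024  0.012] max [0.439 0.572 1.637]
scene view
sleeve_rim [ 0.704 -0.022  0.07 ]
shaft_top [ 0.647 -0.2    0.168]
pan [0.551 0.181 0.046]
weight_top [0.545 0.386 0.086]
short [ 0.548 -0.412  0.036]
button [ 0.526 -0.225  0.061]
```

```bash
python3 - <<'E'
from h import *
o=[np.pi,0,np.pi/2]
move_l([.27,-.55,.38],feed=.3)
for k,p in enumerate([(.52,-.2,.40),(.52,-.02,.40),(.46,.17,.40),(.46,.33,.40)]):
    movep(p,o);hold(.1)
    im,d,K,T=snap("wrist",f"w{k}")
    print(k,observe()["time_s"],T.round(3).tolist() if k==0 else T[:3,3].round(3))
print(K)
ims=[cv2.resize(load(f"w{k}")[0],(400,300)) for k in range(4)]
cv2.imwrite("pics/w.png",np.vstack([np.hstack(ims[:2]),np.hstack(ims[2:])])[:,:,::-1])
E
```

```text
0 2.5833 [[1.0, -0.002, -0.001, 0.52], [-0.002, -0.945, -0.327, -0.117], [-0.001, 0.327, -0.945, 0.573], [0.0, 0.0, 0.0, 1.0]]
1 3.4833 [0.52  0.062 0.573]
2 4.45 [0.461 0.253 0.573]
3 5.2833 [0.461 0.413 0.573]
[[283.60983798   0.         255.30194166]
 [  0.         283.60983798 195.95720983]
 [  0.           0.           1.        ]]
```

View pics/w.png

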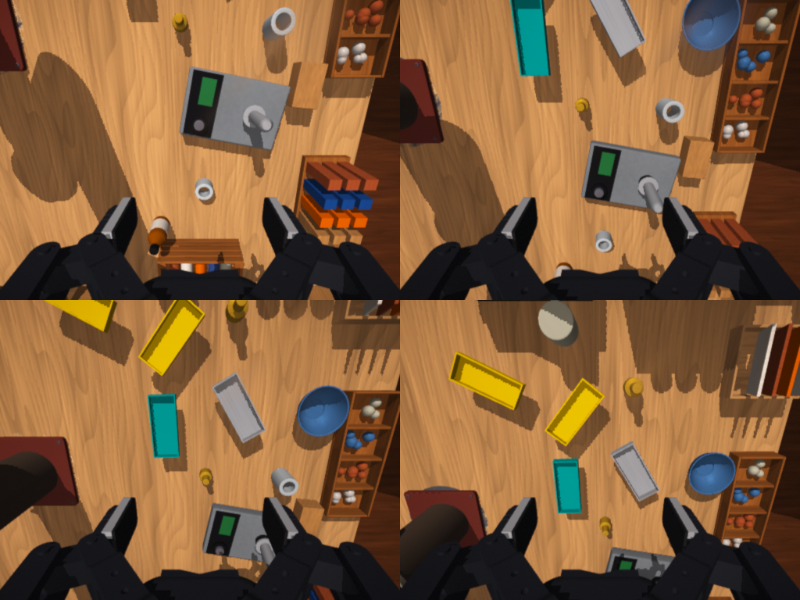

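Wrist tiles (each 400x300). Tile 0: scale (234,108), shaft (258,118). Tile 1: tall sleeve (271,112), button (199,193). Tile 2: pan (239,108). Tile 3: weight (233,87) and pan (235,172).

```bash
cat >> h.py <<'E'
from scipy.optimize import least_squares
def near(P,c,r,z0,z1):
    Q=P.reshape(-1,3);return Q[(np.hypot(Q[:,0]-c[0],Q[:,1]-c[1])<r)&(Q[:,2]>z0)&(Q[:,2]<z1)]
def circ(Q,R,c0):
    s=least_squares(lambda c:np.hypot(*(Q[:,:2]-c).T)-R,c0,loss="soft_l1",f_scale=.001)
    return s.x, np.sqrt((s.fun**2).mean())
def rect(Q):
    (cx,cy),(a,b),t=cv2.minAreaRect((Q[:,:2]*1000).astype(np.float32))
    if a<b: a,b,t=b,a,t+90
    return cx/1000,cy/1000,a,b,(t+90)%180-90   # t: long-side angle, deg from +x
E
python3 - <<'E'
from h import *
np.set_printoptions(suppress=True)
for n in("w0","w1","w2","w3","top0","scene0"):
    im,d,K,T=load(n);P=cloud(d,K,T);ok=d>.1;P=P[ok];print("==",n)
    tab=near(P,(.5,0),.3,-.01,.01);print("table z",np.median(tab[:,2]).round(4))
    for nm,c,r,z0,z1 in(("sleeve",(.695,-.015),.04,.066,.075),("shafttop",(.648,-.2),.03,.163,.173),("weight",(.54,.383),.04,.082,.09),("flange",(.648,-.205),.04,.063,.069),("button",(.524,-.226),.02,.04,.065)):
        Q=near(P,c,r,z0,z1)
        if len(Q)>5: print(nm,len(Q),"mid",((Q.max(0)+Q.min(0))/2).round(4),"mean",Q.mean(0).round(4),"ext",np.ptp(Q,0).round(3),"zmax",Q[:,2].max().round(4))
    Q=near(P,(.648,-.205),.03,.085,.155)
    if len(Q)>20:print("shaft fit",len(Q),*circ(Q,.014,(.648,-.205)))
    Q=near(P,(.695,-.015),.04,.02,.06);Q=Q[Q[:,2]>0]
    Q=near(P,(.55,.18),.1,.052,.066)
    if len(Q)>50:print("pan rim",len(Q),np.round(rect(Q),4),"z90",np.percentile(Q[:,2],80).round(4))
    Q=near(P,(.6,-.195),.16,.036,.0445)
    if len(Q)>100:print("scale top",len(Q),np.round(rect(Q),4),np.median(Q[:,2]).round(4))
E
```

```text
== w0
table z -0.0
sleeve 583 mid [ 0.6864 -0.0134  0.0693] mean [ 0.6862 -0.0131  0.0697] ext [0.049 0.049 0.006] zmax 0.0725
shafttop 188 mid [ 0.6441 -0.2034  0.1665] mean [ 0.6431 -0.2024  0.1667] ext [0.022 0.024 0.007] zmax 0.17
flange 348 mid [ 0.6438 -0.2027  0.0661] mean [ 0.6387 -0.1982  0.066 ] ext [0.05  0.05  0.005] zmax 0.0687
button 342 mid [ 0.5246 -0.2253  0.0522] mean [ 0.5238 -0.224   0.0553] ext [0.038 0.038 0.024] zmax 0.0644
shaft fit 216 [ 0.64448527 -0.2032171 ] 0.0002454711818318884
scale top 9541 [  0.6065  -0.1861 249.7715 178.3928 -10.2397] 0.0403
== w1
table z -0.0
sleeve 395 mid [ 0.6864 -0.0125  0.0691] mean [ 0.6863 -0.0125  0.0696] ext [0.049 0.049 0.006] zmax 0.0721
shafttop 127 mid [ 0.6433 -0.2019  0.1663] mean [ 0.6429 -0.2009  0.1666] ext [0.021 0.023 0.006] zmax 0.1695
flange 272 mid [ 0.6438 -0.2023  0.066 ] mean [ 0.6413 -0.1959  0.066 ] ext [0.05  0.05  0.006] zmax 0.0689
button 247 mid [ 0.5233 -0.2252  0.0522] mean [ 0.5235 -0.2216  0.0558] ext [0.038 0.037 0.024] zmax 0.0644
shaft fit 312 [ 0.64440698 -0.20320111] 0.0004331361431326232
pan
[... 1848 characters left out ...]
19  0.0705] mean [ 0.6878 -0.0112  0.0704] ext [0.053 0.049 0.009] zmax 0.0749
shafttop 41 mid [ 0.6469 -0.2038  0.1672] mean [ 0.6464 -0.2025  0.1675] ext [0.022 0.023 0.008] zmax 0.1714
weight 30 mid [0.5423 0.3892 0.0858] mean [0.5418 0.3896 0.0862] ext [0.026 0.023 0.008] zmax 0.0896
flange 98 mid [ 0.6464 -0.2015  0.066 ] mean [ 0.6512 -0.2039  0.0662] ext [0.051 0.051 0.006] zmax 0.0689
button 141 mid [ 0.5246 -0.2258  0.0526] mean [ 0.5273 -0.2266  0.0526] ext [0.037 0.038 0.025] zmax 0.065
shaft fit 203 [ 0.64284537 -0.20096741] 0.00164070167586724
pan rim 264 [  0.552    0.1835 158.944   66.0065 -59.1955] z90 0.0623
scale top 2395 [  0.6162  -0.1961 274.5192 159.5302 -10.9856] 0.041
```

```bash
python3 - <<'E'
from h import *
S=np.array([.6443,-.2030]);B=np.array([.5235,-.2255])
for n in("w0","w1","top0","scene0"):
    im,d,K,T=load(n);P=cloud(d,K,T)
    Q=near(P[d>.1],B,.008,.04,.08);print(n,"button z",np.median(Q[:,2]).round(4),Q[:,2].std().round(4))
    top=near(P[d>.1],B,.03,np.median(Q[:,2])-.0025,.08);print(" button rim mid",((top.max(0)+top.min(0))/2).round(4),np.ptp(top,0).round(3))
    th=np.radians(-10.5);R=np.array([[np.cos(th),np.sin(th)],[-np.sin(th),np.cos(th)]])
    Q=near(P[d>.1],(.6,-.195),.2,.035,.058);L=(Q[:,:2]-S)@R.T
    for ax,nm,lo,hi in((0,"front",-.07,.07),(1,"right",-.15,.06),(1,"left",-.15,.03)):
        sg=-1 if nm=="left" else 1
        X=[];
        for a in np.arange(lo,hi,.004):
            m=(L[:,1-ax]>a)&(L[:,1-ax]<a+.004)&(abs(L[:,ax])<.18 if ax==0 else abs(L[:,ax])<.095)
            if m.sum()>3: q=L[m];i=np.argmin(sg*q[:,ax]);X.append(q[i])
        X=np.array(X)
        if len(X)>8:
            f=least_squares(lambda p:X[:,ax]-p[0]-p[1]*X[:,1-ax],[-.165 if ax==0 else -.08*sg,0],loss="soft_l1",f_scale=.0007)
            a=np.degrees(np.arctan(f.x[1]))*(-1 if ax==0 else 1)
            print(" ",nm,"offset",f.x[0].round(4),"yaw",(-10.5+a).round(2),"res",np.median(abs(f.fun)).round(4),len(X))
    # pixels outline check
print([round(x,2) for x in observe()["ft_force"]],observe()["eef_pos"])
E
```

```text
w0 button z 0.0625 0.001
 button rim mid [ 0.5179 -0.2238  0.0623] [0.024 0.024 0.004]
  front offset -0.164 yaw -11.03 res 0.0004 35
  right offset -0.078 yaw -10.78 res 0.0007 53
  left offset 0.0791 yaw -10.85 res 0.0003 45
w1 button z 0.0624 0.0016
 button rim mid [ 0.5179 -0.2238  0.0621] [0.022 0.025 0.004]
  front offset -0.1639 yaw -10.74 res 0.0006 35
  right offset -0.076 yaw -10.34 res 0.0009 53
  left offset 0.0794 yaw -10.97 res 0.0004 45
top0 button z 0.0628 0.0051
 button rim mid [ 0.5172 -0.2221  0.0652] [0.021 0.028 0.009]
  front offset -0.1639 yaw -11.0 res 0.0012 35
  right offset -0.0778 yaw -10.81 res 0.0014 53
  left offset 0.0767 yaw -11.02 res 0.0011 45
scene0 button z 0.0616 0.0049
 button rim mid [ 0.5167 -0.2222  0.0641] [0.025 0.025 0.009]
  front offset -0.1606 yaw -10.51 res 0.0025 35
  right offset -0.0761 yaw -11.02 res 0.001 53
  left offset 0.079 yaw -10.67 res 0.0013 45
[np.float64(1.21), np.float64(-0.5), np.float64(-0.34)] [0.46060777 0.3286856  0.40024832]
```

```bash
cat >> h.py <<'E'
S=np.array([.6443,-.2030]);SL=np.array([.6863,-.0130]);PAN=np.array([.5527,.1822]);WT=np.array([.5397,.3893]);BT=np.array([.5178,-.2237])
YS=np.radians(90-10.9)
def o(y):return [np.pi,0,y]
def st(m=""):
    s=observe();print(m,round(s["time_s"],2),"p",s["eef_pos"].round(4),"f",s["ft_force"].round(2),"open",round(s["opening"],4),"gf",round(s["grasp_force"],1))
    return s
E
python3 - <<'E'
from h import *
movep([*SL,.20],o(YS))
move_l([*SL,.039],feed=.12);st("at")
gripper_to(.03,f_grip=40);st("gripped")
move_l([*SL,.26],feed=.2);hold(.2);st("lifted")
move_l([*S,.26],feed=.2);hold(.3);st("over")
im,d,K,T=snap("wrist","ws");P=cloud(d,K,T)
s2=snap("scene","sc1")
c=np.hstack([im[150:,:][:, 100:420],]);cv2.imwrite("pics/ws.png",np.hstack([cv2.resize(c[:,:,::-1],(400,292)),cv2.resize(s2[0][130:280,120:325,::-1],(400,292))]))
E
```

```text
at 8.45 p [ 0.6872 -0.0131  0.0402] f [0.14 0.13 0.06] open 0.0854 gf 0.0
gripped 9.03 p [ 0.6864 -0.013   0.0392] f [-0.53  0.01  1.99] open 0.0299 gf 0.8
lifted 10.48 p [ 0.6857 -0.0129  0.2584] f [ 0.34 -0.79 -0.18] open 0.0299 gf 0.0
over 11.91 p [ 0.6445 -0.2022  0.2601] f [ 0.61 -0.16 -0.6 ] open 0.03 gf 0.0
```

View pics/ws.png

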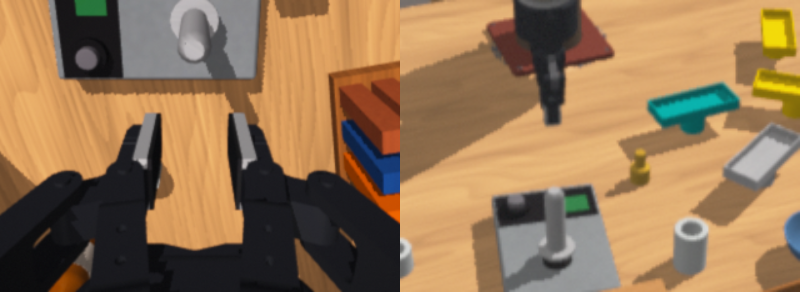

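The grasp closed empty: in the picture the sleeve still stands at crop pixel (690,245), and the pads at (150,160)/(240,160) hold nothing. Checking where the sleeve is now and how the pads lie relative to the TCP.

```bash
python3 - <<'E'
from h import *
for n in("sc1","scene0"):
    im,d,K,T=load(n);P=cloud(d,K,T)[d>.1]
    Q=near(P,(.69,-.02),.07,.064,.078);print(n,"sleeve mid",((Q.max(0)+Q.min(0))/2).round(4),np.ptp(Q,0).round(3),len(Q))
im,d,K,T=load("ws");Pa=cloud(d,K,T);P=Pa[d>.05]
o_=np.array([.6445,-.2022,.2601])
Q=near(P,o_[:2],.06,.2,.4)
print("points near tool:",len(Q)); 
if len(Q):
    th=np.radians(-10.9);R=np.array([[np.cos(th),np.sin(th)],[-np.sin(th),np.cos(th)]])
    L=np.c_[(Q[:,:2]-o_[:2])@R.T,Q[:,2]-o_[2]]
    for z in np.arange(-.03,.11,.01):
        l=L[(L[:,2]>z)&(L[:,2]<z+.01)]
        if len(l):print(z.round(3),len(l),"closing-axis",l[:,0].min().round(3),l[:,0].max().round(3),"inner",abs(l[:,0]).min().round(3),"perp",l[:,1].min().round(3),l[:,1].max().round(3))
E
```

```text
sc1 sleeve mid [ 0.6864 -0.0118  0.0698] [0.052 0.05  0.011] 144
scene0 sleeve mid [ 0.6869 -0.0119  0.0698] [0.053 0.049 0.011] 150
points near tool: 30184
0.03 281 closing-axis -0.027 0.027 inner 0.015 perp -0.011 0.012
0.04 643 closing-axis -0.029 0.029 inner 0.015 perp -0.012 0.012
0.05 788 closing-axis -0.029 0.029 inner 0.015 perp -0.011 0.012
0.06 1067 closing-axis -0.029 0.029 inner 0.015 perp -0.011 0.012
0.07 1528 closing-axis -0.046 0.047 inner 0.016 perp -0.007 0.014
0.08 5825 closing-axis -0.051 0.051 inner 0.015 perp -0.013 0.014
0.09 4260 closing-axis -0.056 0.056 inner 0.013 perp -0.013 0.018
0.1 7677 closing-axis -0.059 0.059 inner 0.0 perp -0.011 0.018
0.11 7459 closing-axis -0.059 0.059 inner 0.0 perp 0.002 0.018
```

The sleeve hasn't moved. The depth image puts the fingertips about 30 mm behind the reported TCP, which fits the 2 N rim scrape at z = 0.07. I'll quantify that offset with the gripper open and shut.

```bash
cat >> h.py <<'E'
def tips(n,pos,yaw):
    "tool-frame depth profile of fingers: (tip offset behind TCP, body offset)"
    im,d,K,T=load(n);P=cloud(d,K,T)[d>.05]
    a=yaw-np.pi/2;R=np.array([[np.cos(a),np.sin(a)],[-np.sin(a),np.cos(a)]])
    L=np.c_[(P[:,:2]-pos[:2])@R.T,P[:,2]-pos[2]]
    L=L[(abs(L[:,0])<.065)&(abs(L[:,1])<.05)&(L[:,2]>-.03)&(L[:,2]<.15)]
    f=L[abs(L[:,1])<.013];b=L[abs(L[:,0])<.008]
    print(n,"tip +,-",[np.percentile(f[s*f[:,0]>.0,2],[0,.5,1]).round(4).tolist() for s in(1,-1)],"inner",abs(f[f[:,2]<f[:,2].min()+.03][:,0]).min().round(4),"body",np.percentile(b[:,2],[0,1,5]).round(4) if len(b) else None)
E
python3 - <<'E'
from h import *
move_l([*S,.30],feed=.2)
for w in(.0,.022,.05,.062,.085):
    gripper_to(w,f_grip=40);hold(.1);s=observe();snap("wrist",f"g{int(w*1000)}")
    print(s["opening"]);tips(f"g{int(w*1000)}",s["eef_pos"],s["tcp_rot"][2])
st()
E
```

```text
-0.0002212375279980551
g0 tip +,- [[0.0341, 0.039, 0.0418], [0.0343, 0.0392, 0.0415]] inner 0.0001 body [0.0341 0.0374 0.0465]
0.022298484928839495
g22 tip +,- [[0.0305, 0.037, 0.0397], [0.0308, 0.037, 0.0398]] inner 0.0108 body [0.103  0.1038 0.1049]
0.050048572272056016
g50 tip +,- [[0.0333, 0.0381, 0.0404], [0.0335, 0.0381, 0.0405]] inner 0.0245 body [0.1028 0.104  0.1049]
0.06183140393425054
g62 tip +,- [[0.0351, 0.0402, 0.0425], [0.0351, 0.0404, 0.0425]] inner 0.0305 body [0.1031 0.1037 0.105 ]
0.0852054760627523
g85 tip +,- [[0.0424, 0.0463, 0.048], [0.0432, 0.0462, 0.0479]] inner 0.0417 body [0.1029 0.1039 0.105 ]
 14.87 p [ 0.6443 -0.203   0.3   ] f [-1.41  0.43  0.71] open 0.085 gf 0.0
```

Measured: the fingertips sit a constant 30 mm behind the reported TCP (tips +0.030 shut, +0.043 open, body +0.103, which matches the stated geometry shifted by 30 mm). I'll subtract this from every commanded z and retry the sleeve.

```bash
cat >> h.py <<'E'
H=.030   # real fingertips are this far behind the reported TCP
def L(xy,z,**k): return move_l([*xy,z-H],**k)
E
python3 - <<'E'
from h import *
movep([*SL,.20-H],o(YS))
L(SL,.039,feed=.12);st("at")
gripper_to(.04,f_grip=40);s=st("gripped")
if s["grasp_force"]>5:
    L(SL,.27,feed=.2);hold(.3);st("lifted")
    L(S,.27,feed=.2);hold(.3);s=st("over")
    snap("scene","sc2");im,d,K,T=snap("wrist","ws2");cv2.imwrite("pics/ws2.png",im[:,:,::-1])
    P=cloud(d,K,T)[d>.05]
    Q=near(P,S,.035,.225,.31);a=Q[Q[:,2]>.29];print(np.percentile(Q[:,2],[0,1,5,50,99]).round(4))
    im,d,K,T=load("sc2");P=cloud(d,K,T)[d>.05]
    Q=near(P,S,.04,.2,.275);print("scene: sleeve bottom/..",np.percentile(Q[:,2],[0,1,5]).round(4),circ(Q[Q[:,2]<.26],.025,S),circ(near(P,S,.03,.085,.155),.014,S))
E
```

```text
at 17.29 p [ 0.6872 -0.0131  0.0102] f [ 0.46 -0.21  0.51] open 0.0849 gf 0.0
gripped 17.72 p [ 0.687  -0.0131  0.0099] f [-0.5   0.64  4.11] open 0.049 gf 42.0
lifted 19.32 p [ 0.686  -0.013   0.2391] f [ 0.27  0.53 -1.43] open 0.049 gf 41.6
over 20.75 p [ 0.6445 -0.2021  0.24  ] f [ 0.23 -0.06 -2.21] open 0.0491 gf 41.6
[0.2316 0.2363 0.2506 0.2951 0.3086]
scene: sleeve bottom/.. [0.2331 0.2335 0.2351] (array([ 0.64328853, -0.20008995]), np.float64(0.0014866689801123667)) (array([ 0.64299306, -0.20099127]), np.float64(0.0017459881275529864))
```

```bash
python3 - <<'E'
from h import *
L(S,.215,feed=.1);hold(.2);st("above")
c=L(S,.112,feed=.05,max_force=6);st(f"mid {c}")
if not c:
    c=L(S,.098,feed=.02,max_force=2.8);st(f"down {c}")
    hold(.2);s=st()
    if s["eef_pos"][2]+H<.108:
        gripper_to(.085);st("released");L(S,.30,feed=.2);st("up")
        snap("scene","sc3");im,d,K,T=load("sc3");P=cloud(d,K,T)[d>.1]
        Q=near(P,S,.03,.07,.15);print("sleeve top est",np.unique(Q[:,2].round(3),return_counts=True))
E
```

```text
above 21.75 p [ 0.6449 -0.2033  0.1862] f [ 0.15 -0.49 -1.62] open 0.049 gf 41.6
mid False 23.96 p [ 0.6445 -0.2031  0.0823] f [-0.73  0.38 -1.3 ] open 0.0492 gf 41.6
down True 24.48 p [ 0.6444 -0.2031  0.0716] f [ 0.99 -1.34  1.9 ] open 0.0492 gf 41.9
 24.68 p [ 0.6443 -0.203   0.0718] f [ 1.95 -0.93  2.12] open 0.0489 gf 41.9
released 25.13 p [ 0.6433 -0.2026  0.0709] f [-0.4   0.57  0.34] open 0.0851 gf 0.0
up 26.27 p [ 0.6435 -0.2027  0.2681] f [ 0.3  -0.81  0.08] open 0.085 gf 0.0
sleeve top est (array([0.07 , 0.071, 0.072, 0.073, 0.074, 0.075, 0.076, 0.077, 0.078,
       0.079, 0.08 , 0.081, 0.082, 0.083, 0.084, 0.085, 0.086, 0.087,
       0.088, 0.089, 0.09 , 0.091, 0.092, 0.093, 0.094, 0.095, 0.096,
       0.097, 0.098, 0.099, 0.1  , 0.101, 0.102, 0.103, 0.104, 0.105,
       0.106, 0.107, 0.108, 0.109, 0.11 , 0.111, 0.112, 0.113, 0.114,
       0.115, 0.116, 0.117, 0.118, 0.119, 0.12 , 0.121, 0.122, 0.123,
       0.124, 0.125, 0.126, 0.127, 0.128, 0.129, 0.13 , 0.131, 0.132,
       0.133, 0.134, 0.135, 0.136, 0.137, 0.138, 0.139, 0.14 , 0.141,
       0.142, 0.143, 0.144, 0.145, 0.146, 0.147, 0.148, 0.149, 0.15 ]), array([ 1,  2,  6,  2,  3,  5,  5,  3,  7,  6,  4,  2,  7,  7,  3,  5,  5,
        4, 11,  4,  2,  7,  4,  3,  6,  3,  5,  7,  4,  7,  8,  5,  3,  4,
        4, 10,  2,  4,  4,  9,  6,  4,  4,  4,  5,  5,  7,  7,  5,  3,  6,
        4,  6,  6,  6,  4,  7,  4,  4, 10,  4,  6,  9, 11, 30, 24, 18, 16,
        9,  5,  2,  2,  1,  8,  3,  3,  4,  2,  3,  2,  1]))
```

```bash
python3 - <<'E'
from h import *
y=np.radians(120.6)
movep([*PAN,.20-H],o(y))
L(PAN,.025,feed=.12);hold(.1);st("at")
gripper_to(.05,f_grip=70);s=st("gripped")
if s["grasp_force"]>5:
    L(PAN,.27,feed=.2);hold(.2);st("lifted")
    movep([*S,.25-H],o(YS));hold(.4);s=st("over")
    im,d,K,T=snap("scene","sc4");cv2.imwrite("pics/sc4.png",cv2.resize(im[120:300,100:340,::-1],(640,480)));P=cloud(d,K,T)[d>.05]
    Q=near(P,S,.04,.222,.255);print("hub",len(Q),np.percentile(Q[:,2],[0,1,5]).round(4),circ(Q,.022,S),circ(near(P,S,.03,.14,.158),.014,S))
    print("tilt/yaw",s["tcp_rot"])
E
```

```text
at 29.54 p [ 0.5534  0.1823 -0.0041] f [-0.08 -0.06  0.96] open 0.0852 gf 0.0
gripped 29.88 p [ 0.5534  0.1823 -0.0042] f [-0.42 -0.12  4.67] open 0.0607 gf 77.1
lifted 31.46 p [0.5522 0.1821 0.2388] f [-0.3   0.71 -2.2 ] open 0.0612 gf 76.6
over 33.33 p [ 0.6445 -0.2025  0.2202] f [ 0.26  0.31 -2.99] open 0.0608 gf 76.3
hub 118 [0.2242 0.2246 0.2264] (array([ 0.64283852, -0.20035282]), np.float64(0.001505888685766281)) (array([ 0.64261141, -0.20086475]), np.float64(0.0016724570857995652))
tilt/yaw [3.14137526e+00 2.04190316e-05 1.38136847e+00]
```

View pics/sc4.png

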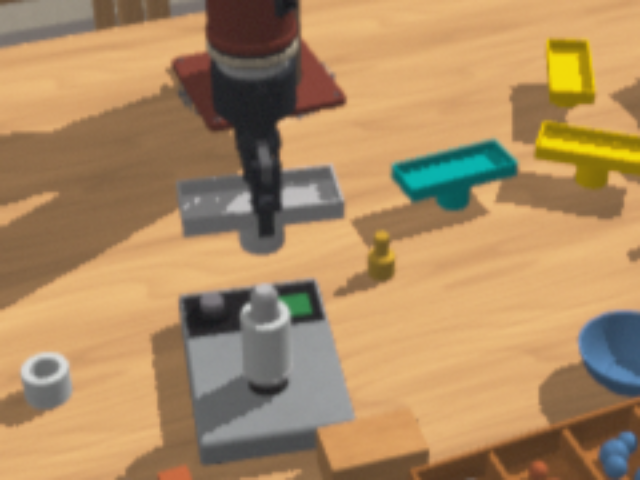

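The sleeve is seated (266,350), and the pan is held level and parallel with its hub (262,240) over the shaft top (263,290). Lowering it.

```bash
python3 - <<'E'
from h import *
L(S,.205,feed=.1);hold(.2);st("above")
c=L(S,.166,feed=.04,max_force=7);st(f"mid {c}")
if not c:
    c=L(S,.149,feed=.015,max_force=3.5);st(f"down {c}")
    hold(.2);s=st()
    if s["eef_pos"][2]+H<.1625:
        gripper_to(.085);st("released");L(S,.31,feed=.2);hold(.1);s=st("up")
        for n,a in(("wrist","wp"),("scene","sc5")):
            im,d,K,T=snap(n,a);P=cloud(d,K,T)[d>.1]
            Q=near(P,S,.1,.181,.20);r=rect(Q);print(n,"rim",np.round(r,4))
            for sd in(-1,1):
                for f,nm in((0,"y"),):
                    q=Q[sd*(Q[:,1]-S[1])>.04];print("  end",sd,"z",np.percentile(q[:,2],[50,80,95]).round(4))
            f=near(P,S,.022,.16,.185);print("  floor",np.median(f[:,2]) if len(f) else None)
E
```

```text
above 34.18 p [ 0.6449 -0.2033  0.1762] f [-0.17  0.11 -2.42] open 0.0607 gf 76.3
mid False 35.31 p [ 0.6446 -0.2031  0.1365] f [-0.3  -0.27 -1.89] open 0.0611 gf 76.3
down True 36.07 p [ 0.6444 -0.203   0.1245] f [1.67 0.11 1.5 ] open 0.0608 gf 76.8
 36.27 p [ 0.6443 -0.203   0.1244] f [ 2.79 -1.6   1.18] open 0.0613 gf 76.8
released 36.63 p [ 0.643  -0.2024  0.1231] f [-0.85  0.55 -0.42] open 0.085 gf 0.0
up 37.67 p [ 0.6434 -0.2026  0.2775] f [-0.    0.06 -1.1 ] open 0.0851 gf 0.0
wrist rim [  0.6442  -0.2033 150.6174  62.3323  79.102 ]
  end -1 z [0.1913 0.1926 0.1933]
  end 1 z [0.1922 0.1929 0.1935]
  floor 0.1764703961467764
scene rim [  0.6446  -0.2013 149.7356  72.8492  79.0866]
  end -1 z [0.189  0.1931 0.1953]
  end 1 z [0.1892 0.1925 0.1946]
  floor 0.17738991487022432
```

The pan is seated, level, and at 79.1°, which is parallel to the front edge. Now the weight.

```bash
python3 - <<'E'
from h import *
movep([*WT,.21-H],o(np.pi))
L(WT,.050,feed=.15);hold(.1);st("at")
gripper_to(.012,f_grip=70);s=st("gripped")
if s["grasp_force"]>5:
    L(WT,.31,feed=.2);hold(.2);st("lifted")
    movep([*S,.30-H],o(np.pi));hold(.4);s=st("over")
    im,d,K,T=snap("scene","sc6");P=cloud(d,K,T)[d>.05]
    Q=near(P,S,.04,.2515,.288);print("weight",len(Q),np.percentile(Q[:,2],[0,1,5]).round(4),circ(Q,.022,S))
    cv2.imwrite("pics/sc6.png",cv2.resize(im[120:300,100:340,::-1],(640,480)))
E
```

```text
at 41.27 p [0.5407 0.3899 0.0216] f [-0.57  0.15 -0.17] open 0.0852 gf 0.0
gripped 41.88 p [0.5399 0.3895 0.0203] f [0.88 0.9  0.83] open 0.02 gf 69.2
lifted 43.52 p [0.5393 0.3891 0.2787] f [ 0.02  0.32 -6.24] open 0.0201 gf 68.6
over 46.08 p [ 0.6444 -0.2027  0.27  ] f [ 0.16 -0.1  -5.87] open 0.0201 gf 68.6
weight 203 [0.2515 0.2517 0.2541] (array([ 0.64324751, -0.20053015]), np.float64(0.001680697781130518))
```

View pics/sc6.png

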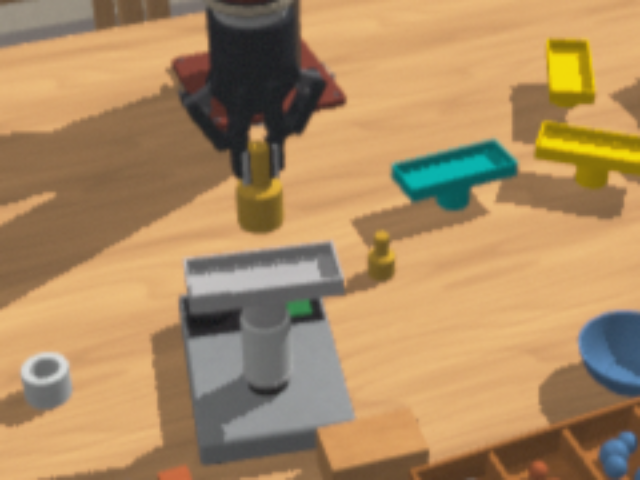

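The picture shows the weight upright (260,205), centred over the pan (262,270). Lowering it, then looking.

```bash
python3 - <<'E'
from h import *
L(S,.234,feed=.08);hold(.1);st("above")
c=L(S,.211,feed=.018,max_force=6.2);st(f"down {c}");hold(.1);s=st()
gripper_to(.06);st("released");L(S,.33,feed=.2);s=st("up")
im,d,K,T=snap("scene","sc7");P=cloud(d,K,T)[d>.1]
Q=near(P,S,.04,.19,.206);print("weight body",circ(Q,.022,S))
Q=near(P,S,.02,.215,.27);print("stem top",Q[:,2].max().round(4),"stem",circ(Q[Q[:,2]<.25],.011,S))
im,d,K,T=snap("wrist","w7");P=cloud(d,K,T)[d>.1]
Q=near(P,S,.1,.172,.190);print("rim",np.round(rect(Q[abs(Q[:,1])>0]),4))
for sd in(-1,1):print(" end",sd,np.percentile(Q[sd*(Q[:,1]-S[1])>.045][:,2],[80,95]).round(4))
E
```

```text
above 47.21 p [ 0.6449 -0.2032  0.2051] f [ 0.64 -0.07 -5.4 ] open 0.0202 gf 68.6
down True 48.12 p [ 0.6441 -0.203   0.1863] f [ 0.76 -1.05  2.01] open 0.0202 gf 69.4
 48.23 p [ 0.6441 -0.2029  0.1861] f [ 1.15 -1.23  1.35] open 0.0202 gf 69.5
released 48.69 p [ 0.643  -0.2023  0.1846] f [ 0.82 -0.26  1.09] open 0.06 gf 0.0
up 49.42 p [ 0.6438 -0.2028  0.2985] f [-0.35  0.95  0.13] open 0.06 gf 0.0
weight body (array([ 0.64325996, -0.20065504]), np.float64(0.0014093993921019284))
stem top 0.2596 stem (array([ 0.64358219, -0.20087054]), np.float64(0.0022466491873669313))
rim [  0.6437  -0.2031 150.419   62.7389  79.1326]
 end -1 [0.184  0.1846]
 end 1 [0.1841 0.1848]
```

```bash
python3 - <<'E'
from h import *
movep([*BT,.20-H+.08],o(YS));gripper_to(0);
L(BT,.075,feed=.15);hold(.2);st("above")
c=L(BT,.050,feed=.02,max_force=14);s=st(f"pressed {c}");hold(.25);s=st("held")
L(BT,.075,feed=.05);st("off")
L(BT,.25,feed=.2);st("up")
im,d,K,T=snap("scene","sc8");P=cloud(d,K,T)[d>.1]
Q=near(P,BT,.007,.04,.08);print("button z",np.median(Q[:,2]))
cv2.imwrite("pics/sc8.png",cv2.resize(im[100:300,80:347,::-1],(800,600)))
E
```

```text
above 53.28 p [ 0.5183 -0.224   0.0458] f [ 0.21 -0.47 -0.37] open -0.0004 gf 0.0
pressed True 54.21 p [ 0.5177 -0.2236  0.0261] f [-1.36  0.36  7.08] open 0.0003 gf 3.6
held 54.46 p [ 0.5178 -0.2237  0.0261] f [-2.24  0.6   6.89] open -0.0001 gf 3.5
off 55.0 p [ 0.5177 -0.2236  0.045 ] f [0.04 0.11 0.42] open 0.0002 gf 0.0
up 56.02 p [ 0.517  -0.2232  0.2183] f [-0.86 -0.33 -0.64] open 0.0 gf 0.0
button z nan
  return _methods._mean(a, axis=axis, dtype=dtype,
  ret = ret.dtype.type(ret / rcount)
```

View pics/sc8.png

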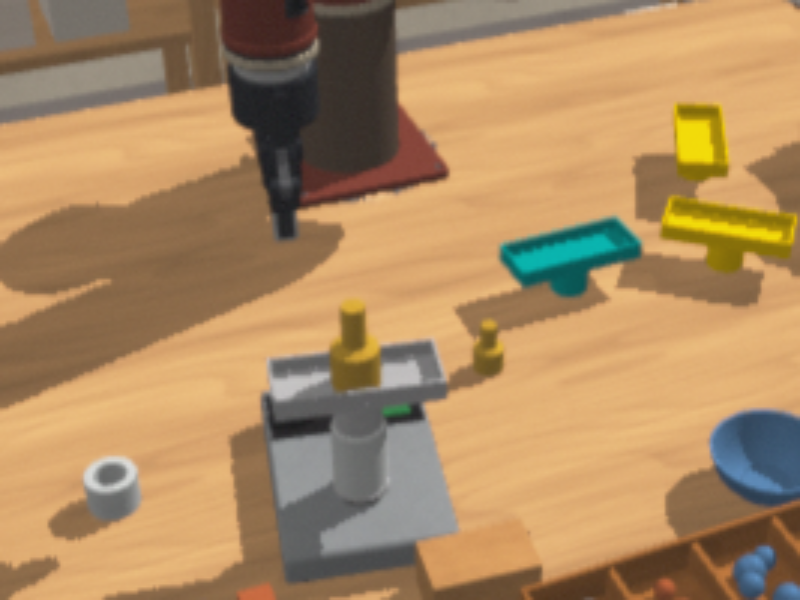

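The picture shows the weight upright in the pan (355,345), the pan level, and bystanders in place. The press went 6.4 mm below the measured button top and held about 7 N, above the 5 N needed for full travel, so the button bottomed out. Handing in.

```bash
python3 - <<'E'
from h import *
im,d,K,T=snap("wrist","w9");Q=near(cloud(d,K,T)[d>.1],BT,.007,.045,.08);print("button z",np.median(Q[:,2]) if len(Q) else None)
print(job_done())
E
```

```text
button z 0.0625238311089506
the job is handed in; nothing more can be done
None
```

I've put the scale back together and handed the job in at about 56 s: sleeve and pan seated, pan level and parallel to the front edge, weight upright in the middle, calibration button pressed right down and back up at its original height.

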